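Open the counterweighted press and load the tin

TASK

Push the press's counterweighted arm up past its balance point so that it swings over and stays raised by itself, then push the lidded tin along its channel, under where the arm was, until it is fully home against the back stop. Only push with the fingers: do not lift or tip the tin, and leave the other things on the bench where they are.

Things in the scene. Friction and masses are not known exactly. Their poses are not given: they have to be found in the camera images.
- press: Small bench press, fixed: aluminium plate 12 mm thick with a channel along its x axis, open at the -x end (robot's side). Origin on the bench under the middle of the channel; x to the back stop, y to the hinge post's side, z up. Plate x -100 to 85, y -55 to 55 mm, extended to y 195 mm (x -2 to 72) under the hinge. A thin rest post (top 76 mm above the bench) is at x 35, y -51 mm.
- press_arm (a joint): Arm angle (rad): 0 lowered, grows as the handle goes up and over to the press's +y side, 1.83 at the raised stop (handle just past upright). Balance near 0.94: below it the arm falls back to 0, beyond it swings on to the stop by itself within a few seconds. Hinge nearly free, lightly damped; arm 0.7 kg (0.5 to 0.9); raising takes about 1 to 3 N at the handle, square to the arm.
- pivot (a point): Centre of the arm's hinge, 70 mm above the bench, at x 35, y 100 mm of the press; the axis runs along the press's x. The arm is a steel bar 12 mm thick; a dark cylinder (counterweight) stands over the pivot, and a round foot 44 mm across hangs from the bar over the channel and blocks the tin while the arm is down (its underside 34 mm above the bench). Hinge cheeks: top 86 mm above the bench.
- handle (a point): Centre of the arm's handle: a round cross bar 14 mm thick, 70 mm long, along the press's x axis, at the arm's free end. Arm lowered: 90 mm above the bench, 215 mm from the pivot towards the press's -y and 20 mm higher than the pivot, free space under it. It moves with the arm on a circle about the pivot.
- tin_mid (a point): Centre (half-way up) of the round lidded aluminium sample tin, 66 mm across the lid, 64 mm across the body, 40 mm high, 0.06 to 0.16 kg; the lid stays on. It stands upright on the channel floor between the rails, near the open end.
- nest (a point): Point on the channel floor, 12 mm above the bench, over which the tin's centre lies when it is fully home against the back stop. The stop's face is 32 mm further along the press's x, its top 42 mm above the bench. The channel is 72 mm wide between guide rails 10 mm thick whose tops are 32 mm above the bench.
- weight: Bystander, to be left alone: knobbed brass weight, 35 mm across, 48 mm high. Origin at the centre of its underside.
- red_stopper: Bystander, to be left alone: red rubber stopper, 38 mm across, 28 mm high. Origin at the centre of its underside.
- beaker: Bystander, to be left alone: glass beaker, 60 mm across, 72 mm high. Origin at the centre of its underside.
- calc: Bystander, to be left alone: pocket calculator, 124 x 68 x 15 mm. Origin at the centre of its underside.
- black_tape: Bystander, to be left alone: roll of black tape, 53 mm across, 19 mm high. Origin at the centre of its underside.
- thermometer: Bystander, to be left alone: stem thermometer lying down, 209 x 22 x 18 mm. Origin at the centre of its underside.
Mind the look-alikes: they are no part of the job. Leave any brown, red or turquoise look-alike of the part that bears tin_mid alone.

How it is judged:
On the way, in this order (a step that is already met when the one before it is completed fails the run):
1. the arm is raised past its balance point and at its stop, before the tin is home (value of joint press_arm above 1.7 rad), for 0.2 s.
2. the tin is home against the back stop (horizontal distance between tin_mid and nest below 0.008 m), for 0.2 s.
At the end, for the whole second after the job is handed in: The arm stands raised at its stop by itself (joint above 1.7 rad) and the tin stands upright and still on the channel floor, its centre within 8 mm of the fully home position (value of joint press_arm above 1.7 rad and horizontal distance between tin_mid and nest below 0.008 m and height (world z) of tin_mid below 0.036 m and angle between tin_mid's own z axis and vertical below 0.08 rad and linear speed of tin below 0.01 m/s); the robot touches nothing.
It fails at once if the tin is lifted (more than 10 mm) or tipped (more than about 17 degrees) (height (world z) of tin_mid above 0.042 m or angle between tin_mid's own z axis and vertical above 0.3 rad).
It fails at once if another thing on the bench is moved by more than 20 mm (distance of any of weight, red_stopper, beaker, calc, black_tape, thermometer from where it was at the start of the episode above 0.02 m).
It also fails if it takes over 45 s, if anything falls off the work surface, if the arm or the gripper's body presses on something with over 40 N, if the wrist force passes 120 N, or if a joint passes its speed limit or range.

ROBOT

A 7-joint arm with a two-finger parallel gripper is mounted at the origin on a cart in front of the work surface, level with it; the furniture and walls round the work are solid. World frame = base frame: x ahead of the robot, y to its left, z up, the work surface at z = 0. Lengths are in m, angles in rad, forces in N, time in s.
With the tool pointing down it reaches from about 0.425 to 0.925 m from the base axis. Payload 6.8 kg.
Tool frame: the origin (TCP) lies midway between the tips of the shut fingers; the grasp point (between the pads) lies 19 mm behind it; z points along the fingers, y is the line along which they close (so a half turn about z gives the same grasp; the last joint's range is limited). The gripper opens to 85 mm and grips with 20 to 120 N. Pads are 22 mm wide; open, the fingers measure 114 mm over their backs; the gripper's body (76 mm by 85 mm) begins 54 mm behind the grasp point. The pads swing forward as they close: fully open they stand 13 mm farther back than shut.
Start: joints at [1.154, 0.477, 0.022, 1.555, -0.011, 1.109, -0.083], TCP at [0.205, -0.643, 0.231] pointing down, gripper open.
Joint ranges: [-2.96, 2.96], [-0.34, 2.1], [-1.41, 1.46], [0.24, 2.44], [-1.37, 4.51], [0.17, 1.92], [-2.96, 2.96]. Speed limits (rad/s): [2.39, 2.39, 3.14, 3.14, 3.14, 3.14, 3.14].

INTERFACE

Orientations are given as a unit quaternion [x, y, z, w].
In Python, from cell import sensors, viewer, ticket gives the robot as it stands.
- The arm moves only by the tool jog_arm, never from a script. Its argument "commands" is a list of rows, each a list of 7 numbers: the closure in counts, from 0 (fully open) to 255 (shut), then the shift along the tool's x, y, z in mm, then the turn, a rotation vector about the tool's x, y, z in rad. In form: [[grip, x, y, z, rx, ry, rz], ...]. A call has exactly 10 rows; each row is the pose to reach, as a shift and turn from the pose commanded when the call began, along the tool's axes at that moment; what a row does not reach only later rows make up. A row lasts 1/10 s, in which the tool goes at most 50 mm and 8.59 degrees, less where a joint would pass 70% of its speed; a pose out of reach is approached as far as the arm can. A call with a gripper value outside its range is refused whole. The fingers move at their own pace and stop on an object; the grip force is fixed at half the most. Time passes only in rows, so rows that repeat a pose let the fingers close, or fill a call up. It gives the time, the measured TCP pose, the force, the opening and the grip force at its end, in the units of the state.
- sensors.state(): the state, without advancing time (a new reading comes with each control period).
- viewer.grab_frame(name): name is "side" or "top"; returns a dict with "frame" (480x640x3 uint8, red, green, blue), "camera_matrix" (3x3 intrinsics, pixels), "pose" (4x4, takes a point from camera to world coordinates). Camera axes: x right, y down, z forward; pixel columns grow to the right and rows downward; lengths in m; the calibration is good to about 2 mm. A picture is of the moment at which its call begins. There is no depth.
- ticket.sign_off(): hands the job in; it is judged then, once.
Trained networks look in the newest picture that a camera, given by its name, has taken for a name from the list of things; names that differ only in an ending like _2 or _b are one class to them, and where a whole thing is asked for, a point or a joint stands for the part that bears it (a point fixed in the world has none). Each returns a list of dicts, best first, with "conf" (0 to 1); they miss things now and then, are a little off and sometimes report something else, mostly with a low value. They report only what shows in the picture. A call takes as long as a camera call. They do not tell look-alikes from the thing itself.
- viewer.find_in(camera, thing): "extent" ([left, top, width, height] in pixels, round what is visible of it).
- viewer.tip_of(camera, thing): "point" ([column, row] in pixels: a listed point, or the origin of a listed thing).
The state is a dict: "clock": time; "joint_pos": joint angles; "qd": joint speeds; "tau": joint torques, N m; "tcp_pos": TCP position; "ee_rot": TCP orientation; "contact_force": force on the tool from outside, world axes, zero at the start; "ft_torque": the same for the moment, N m; "width": finger opening in m; "grip_force": force on a finger pad.
Only numpy, scipy, OpenCV 4.12 (cv2) and the standard library are available. Lean on these libraries where they do the work, as an engineer would, in place of code of your own. Each camera call takes 0.05 s, during which the arm holds its last target. There are 200 camera calls.

## Working session

There is one attempt and no reset: what is moved stays moved. The work goes in short steps, Python scripts to look and compute and a tool call to move; the robot and the scene stay as the last step left them, time stands still between calls to the robot, and variables do not carry over. Pictures are saved under pics/ and viewed, at most 13 in all, crops included, and the job is handed in when it is done.

Besides the shell and the picture viewer there is one more tool, called as a command line: name --pt "numbers of a row" for each row, then --argument value for the rest. jog_arm: Moves the arm, as the interface text tells. Its arguments: {"type":"object","properties":{"commands":{"type":"array"}},"required":["commands"]}

```bash
mkdir -p pics; ls
python3 - <<'E'
from cell import sensors, viewer
import cv2, numpy as np
s=sensors.state()
print({k:np.round(s[k],3) for k in s})
for c in ["side","top"]:
    f=viewer.grab_frame(c)
    cv2.imwrite(f"pics/{c}0.png",f["frame"][:,:,::-1])
    print(c,np.round(f["camera_matrix"],1).tolist(),np.round(f["pose"],4).tolist())
    for t in ["pivot","handle","tin_mid","nest","press"]:
        print(t,[(np.round(d["point"],1).tolist(),round(d["conf"],2)) for d in viewer.tip_of(c,t)][:4])
E
```

```text
pics
{'clock': np.float64(0.0), 'joint_pos': array([ 1.154,  0.478,  0.022,  1.556, -0.012,  1.109, -0.083]), 'qd': array([ 0.001,  0.001, -0.001,  0.001, -0.   ,  0.   ,  0.001]), 'tau': array([-1.0000e-03, -5.9645e+01,  1.6070e+00, -2.8120e+01,  1.2000e-02,
        9.0000e-03,  0.0000e+00]), 'tcp_pos': array([ 0.205, -0.643,  0.23 ]), 'ee_rot': array([ 0.988,  0.154, -0.   , -0.001]), 'contact_force': array([-0.008, -0.258,  0.168]), 'ft_torque': array([0.019, 0.018, 0.031]), 'grip_force': np.float64(0.0), 'width': np.float64(0.085)}
side [[451.3, 0.0, 313.8], [0.0, 451.3, 242.4], [0.0, 0.0, 1.0]] [[-0.907, -0.2751, 0.319, 0.2935], [-0.4212, 0.6051, -0.6756, 0.652], [-0.0071, -0.7471, -0.6646, 0.7164], [0.0, 0.0, 0.0, 1.0]]
pivot [([283.4, 296.7], 0.88)]
handle [([346.2, 230.7], 0.86)]
tin_mid [([335.2, 389.0], 0.96), ([360.2, 200.2], 0.86), ([381.5, 221.0], 0.66), ([352.7, 298.6], 0.63)]
nest [([318.7, 287.1], 0.91), ([349.1, 233.8], 0.65)]
press [([333.2, 300.4], 0.69)]
top [[562.2, 0.0, 312.3], [0.0, 562.2, 246.0], [0.0, 0.0, 1.0]] [[-0.0144, -0.9935, 0.1128, 0.4384], [-0.9999, 0.0149, 0.0034, 0.0105], [-0.005, -0.1127, -0.9936, 1.4671], [0.0, 0.0, 0.0, 1.0]]
pivot [([252.9, 254.0], 0.71), ([188.5, 247.5], 0.51)]
handle [([337.4, 267.2], 0.7), ([454.7, 299.9], 0.61)]
tin_mid [([390.9, 278.5], 0.9), ([213.4, 310.8], 0.76), ([290.9, 276.1], 0.63), ([417.4, 247.4], 0.62)]
nest [([290.1, 261.3], 0.91)]
press [([290.7, 275.5], 0.76)]
```

View pics/side0.png

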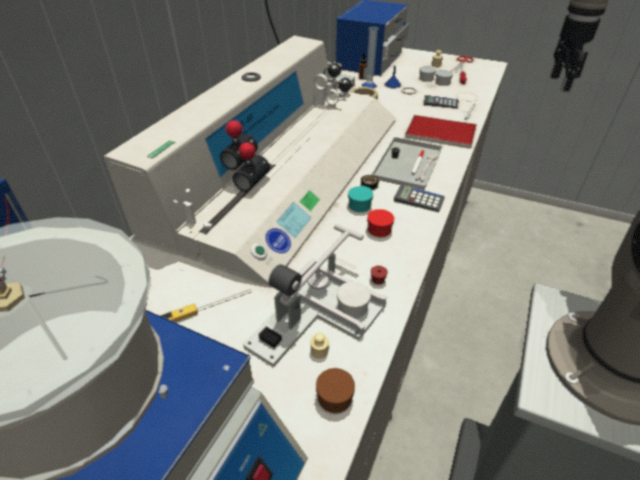

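View pics/top0.png

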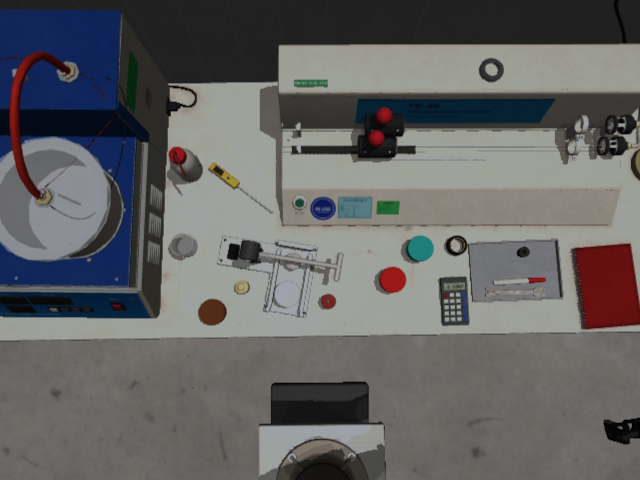

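The silver tin is the target: side (353,297), top (287,294). Its look-alikes are the brown tin (side (335,389), top (212,311)), the red one (side (381,221), top (392,279)) and the turquoise one (side (360,199), top (419,248)). I'll check the silver one in a close crop.

```bash
cat > h.py <<'E'
import numpy as np, cv2
from cell import sensors, viewer
def ray(f,px):
    K=np.array(f["camera_matrix"]);T=np.array(f["pose"])
    d=T[:3,:3]@np.linalg.solve(K,[px[0],px[1],1.]);return T[:3,3],d
def at_z(f,px,z):
    o,d=ray(f,px);return o+d*(z-o[2])/d[2]
def proj(f,p):
    T=np.linalg.inv(np.array(f["pose"]));q=(T[:3,:3]@np.atleast_2d(p).T+T[:3,3:])
    q=np.array(f["camera_matrix"])@q;return (q[:2]/q[2]).T
def tri(fs,pxs):
    A=0;b=0
    for f,p in zip(fs,pxs):
        o,d=ray(f,p);d=d/np.linalg.norm(d);M=np.eye(3)-np.outer(d,d);A=A+M;b=b+M@o
    return np.linalg.solve(A,b)
E
python3 - <<'E'
from h import *
S=viewer.grab_frame("side");T=viewer.grab_frame("top")
a=cv2.resize(T["frame"][215:335,190:360],None,fx=4.7,fy=4.7,interpolation=cv2.INTER_CUBIC)[:,:,::-1]
b=cv2.resize(S["frame"][210:370,230:400],None,fx=3.7,fy=3.7,interpolation=cv2.INTER_CUBIC)[:,:,::-1]
cv2.imwrite("pics/t1.png",a);cv2.imwrite("pics/s1.png",b)
for n,f in (("top",T),("side",S)):
    for t in ["tin_mid","press","weight","red_stopper","press_arm","beaker"]:
        print(n,t,[(np.round(d["extent"],1).tolist(),round(d["conf"],2)) for d in viewer.find_in(n,t)][:5])
print("handle",at_z(T,(337.4,267.2),.09),at_z(S,(346.2,230.7),.09))
print("pivot",at_z(T,(252.9,254),.07),at_z(S,(283.4,296.7),.07))
print("nest",at_z(T,(290.1,261.3),.012),at_z(S,(318.7,287.1),.012))
print("press",at_z(T,(290.7,275.5),.0),at_z(S,(333.2,300.4),.0))
E
```

```text
top tin_mid [([379.6, 267.9, 27.8, 26.2], 0.85), ([406.2, 233.9, 27.1, 29.1], 0.82), ([272.7, 283.9, 26.7, 22.0], 0.58), ([203.0, 301.0, 24.1, 25.1], 0.56)]
top press [([218.4, 233.1, 127.1, 84.9], 0.73)]
top weight [([234.4, 280.5, 15.5, 14.9], 0.56)]
top red_stopper [([322.2, 296.9, 15.7, 11.6], 0.51)]
top press_arm []
top beaker [([169.0, 232.6, 27.0, 26.4], 0.58)]
side tin_mid [([346.5, 187.3, 28.3, 26.0], 0.75), ([370.5, 209.2, 21.6, 30.4], 0.73), ([316.2, 368.5, 41.5, 45.0], 0.64), ([335.5, 280.1, 33.0, 40.2], 0.59)]
side press [([244.1, 223.0, 141.6, 142.5], 0.64)]
side weight [([310.1, 332.5, 19.4, 27.3], 0.96)]
side red_stopper [([370.0, 264.6, 18.4, 19.1], 0.84), ([269.3, 226.0, 93.6, 75.0], 0.72)]
side press_arm [([263.9, 227.5, 99.4, 76.8], 0.86)]
side beaker []
handle [ 0.5414895  -0.04575079  0.09      ] [ 0.54660918 -0.04804954  0.09      ]
pivot [0.57914906 0.16383805 0.07      ] [0.59088675 0.159448   0.07      ]
nest [0.56449914 0.07358662 0.012     ] [0.56222958 0.06041622 0.012     ]
press [0.52831258 0.07291038 0.        ] [0.52374598 0.07197838 0.        ]
```

View pics/t1.png

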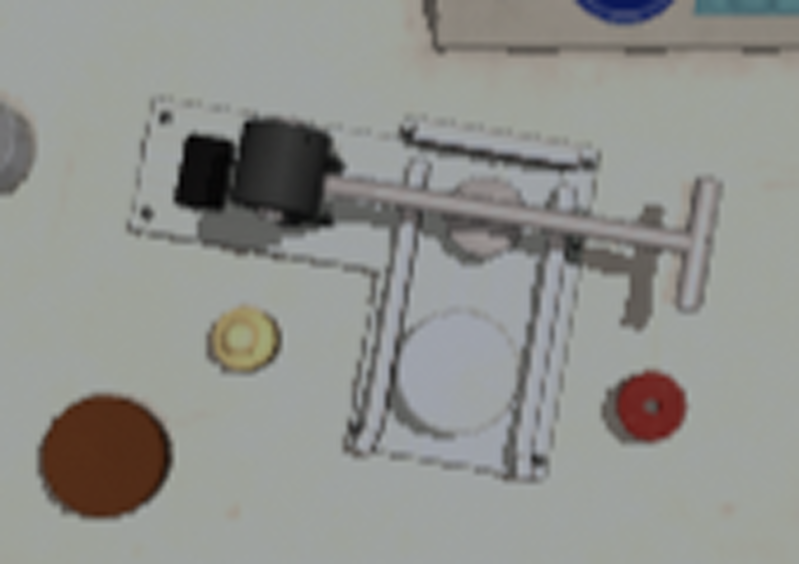

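View pics/s1.png

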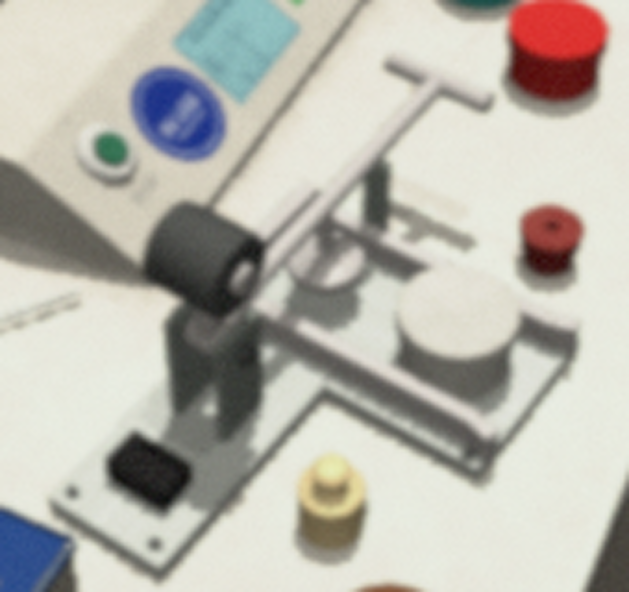

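```bash
cat > fit.py <<'E'
from h import *
from scipy.optimize import least_squares
S=viewer.grab_frame("side");T=viewer.grab_frame("top")
P=[(72,195,12),(-2,195,12),(-2,55,12),(-100,55,12),(-100,-55,12),(85,-55,12),(85,55,12),(70,-115,90),(0,-115,90)]
ct=[(152,98),(130,232),(378,270),(348,450),(540,478),(597,150),(408,118),(708,178),(690,305)]
Q=[(72,195,12),(-2,195,12),(-2,55,12),(70,-115,90),(0,-115,90)]
cs=[(55,500),(160,575),(325,393),(390,62),(488,100)]
P=np.array(P)/1e3;Q=np.array(Q)/1e3
ut=(np.array(ct)+.5)/4.7-.5+[190,215];us=(np.array(cs)+.5)/3.7-.5+[230,210]
def W(v,p):
    c,s=np.cos(v[2]),np.sin(v[2]);return np.c_[v[0]+c*p[:,0]-s*p[:,1],v[1]+s*p[:,0]+c*p[:,1],p[:,2]]
f=lambda v,full=0:np.r_[(proj(T,W(v,P))-ut).ravel(),(proj(S,W(v,Q))-us).ravel()]
r=least_squares(f,[.528,.073,-.15],loss="soft_l1");v=r.x
print(v.round(4));print(f(v).reshape(-1,2).round(1).tolist())
for n,p in dict(handle=(35,-115,90),pivot=(35,100,70),ctr=(0,0,12)).items():print(n,W(v,np.array([p])/1e3)[0].round(4))
tw=np.array([at_z(T,(np.array([458,372])+.5)/4.7-.5+[190,215],.052),at_z(S,(np.array([459,312])+.5)/3.7-.5+[230,210],.052)]);print("tin",tw)
c,s=np.cos(v[2]),np.sin(v[2]);d=tw[:,:2]-v[:2];print("tin in press",np.c_[c*d[:,0]+s*d[:,1],-s*d[:,0]+c*d[:,1]].round(4))
print("stopper",at_z(T,(328,301),.028),"weight",at_z(T,(242,287),.03),"instr edge",at_z(T,(283,225),0),at_z(T,(360,225),0),at_z(T,(283,190),.15))
for n,px in dict(red=(392,279),turq=(419,248),brown=(212,311)).items():print(n,at_z(T,px,.04))
E
python3 fit.py
```

```text
[ 0.5282  0.072  -0.172 ]
[[-0.3, 0.9], [-0.6, 0.3], [-0.2, 0.6], [-0.2, -0.1], [1.2, 0.7], [0.3, -0.2], [-1.1, 0.1], [-0.1, 0.1], [-0.6, 1.1], [-2.1, -0.6], [0.4, -1.6], [-0.4, -2.4], [-1.1, -0.9], [0.2, 0.7]]
handle [ 0.543  -0.0473  0.09  ]
pivot [0.5798 0.1645 0.07  ]
ctr [0.5282 0.072  0.012 ]
tin [[0.47942474 0.08031146 0.052     ]
 [0.47699886 0.08209907 0.052     ]]
tin in press [[-0.0495 -0.0002]
 [-0.0522  0.0012]]
stopper [ 0.46020602 -0.02266414  0.028     ] weight [0.49892789 0.19628172 0.03      ] instr edge [0.66190143 0.09188517 0.        ] [ 0.65882364 -0.111155    0.        ] [0.72343288 0.08284024 0.15      ]
red [ 0.51320277 -0.18563585  0.04      ]
turq [ 0.59123889 -0.25686763  0.04      ]
brown [0.43914253 0.27076608 0.04      ]
```

```bash
cat > rel.py <<'E'
import sys; from h import *
from scipy.spatial.transform import Rotation as R
V=(.5282,.072,-.172)
# args: press x y z (mm), tilt phi (deg) ... repeated ; prints shift/turn from present pose
s=sensors.state();p0=np.array(s["tcp_pos"]);R0=R.from_quat(s["ee_rot"])
a=np.array(sys.argv[1:],float).reshape(-1,4)
Rp=R.from_euler("z",V[2])
q=Rp.inv().apply(p0-[V[0],V[1],0])*1e3
print("clock",round(float(s["clock"]),2),"press tcp",q.round(1),"F",Rp.inv().apply(s["contact_force"]).round(1),"toolz",Rp.inv().apply(R0.apply([0,0,1])).round(3),"toolx",Rp.inv().apply(R0.apply([1,0,0])).round(3),"w",round(float(s["width"]),4))
print("q",np.round(s["joint_pos"],2))
for x,y,z,ph in a:
    p=Rp.apply(np.array([x,y,z])/1e3)+[V[0],V[1],0]
    R1=Rp*R.from_euler("x",np.pi)*R.from_euler("x",ph,degrees=True)
    print(np.r_[R0.inv().apply(p-p0)*1e3].round(1).tolist(),(R0.inv()*R1).as_rotvec().round(3).tolist())
E
python3 rel.py 35 -215 139 45  35 -215 160 0
```

```text
clock 1.4 press tcp [-195.9 -759.8  231.3] F [-0.6  0.3  0.4] toolz [ 0.  0. -1.] toolx [0.887 0.462 0.   ] w 0.0856
q [ 1.15  0.48  0.02  1.56 -0.01  1.11 -0.08]
[456.7, -376.3, 92.3] [0.77, 0.189, 0.456]
[456.7, -376.3, 71.3] [-0.0, -0.0, 0.481]
```

jog_arm --pt "255 457 -376 0 0.77 0.189 0.456" --pt "255 457 -376 0 0.77 0.189 0.456" --pt "255 457 -376 0 0.77 0.189 0.456" --pt "255 457 -376 0 0.77 0.189 0.456" --pt "255 457 -376 0 0.77 0.189 0.456" --pt "255 457 -376 0 0.77 0.189 0.456" --pt "255 457 -376 0 0.77 0.189 0.456" --pt "255 457 -376 0 0.77 0.189 0.456" --pt "255 457 -376 0 0.77 0.189 0.456" --pt "255 457 -376 0 0.77 0.189 0.456"

```text
clock: 2.4
tcp_pos: [0.4774, -0.2216, 0.2313]
ee_rot: [0.92, -0.08, 0.033, -0.381]
contact_force: [1.1, 0.0, 0.5]
width: -0.0006
grip_force: 0.0
```

```bash
python3 rel.py 35 -215 139 45
```

```text
clock 2.4 press tcp [ 2.000e-01 -2.980e+02  2.313e+02] F [1.1 0.2 0.5] toolz [ 0.001  0.707 -0.707] toolx [ 1.    -0.001  0.   ] w -0.0006
q [ 0.81  0.5  -0.16  1.75 -0.61  1.36 -0.8 ]
[34.7, 6.6, 124.0] [0.0, -0.001, -0.001]
```

jog_arm --pt "255 35 7 30 0 0 0" --pt "255 35 7 70 0 0 0" --pt "255 35 7 110 0 0 0" --pt "255 35 7 140 0 0 0" --pt "255 35 7 165 0 0 0" --pt "255 35 7 190 0 0 0" --pt "255 35 7 210 0 0 0" --pt "255 35 7 230 0 0 0" --pt "255 35 7 244 0 0 0" --pt "255 35 7 244 0 0 0"

```text
clock: 3.4
tcp_pos: [0.5391, -0.0622, 0.0531]
ee_rot: [0.92, -0.079, 0.032, -0.382]
contact_force: [0.5, -0.5, 0.0]
width: 0.0001
grip_force: 0.0
```

```bash
python3 rel.py 35 -130 54 45
python3 - <<'E'
from h import *
S=viewer.grab_frame("side");T=viewer.grab_frame("top")
a=cv2.resize(T["frame"][215:335,270:400],None,fx=3.5,fy=3.5)[:,:,::-1]
b=cv2.resize(S["frame"][180:300,270:390],None,fx=3.5,fy=3.5)[:,:,::-1]
cv2.imwrite("pics/c2.png",np.hstack([a[:420,:370],b]))
E
```

```text
clock 3.4 press tcp [  33.7 -130.3   53.1] F [ 0.6 -0.5  0. ] toolz [-0.003  0.708 -0.706] toolx [ 1.     0.002 -0.002] w 0.0001
q [ 0.63  0.72 -0.28  1.93 -0.77  0.89 -0.73]
[1.3, -0.9, -0.4] [-0.002, 0.003, -0.0]
```

View pics/c2.png

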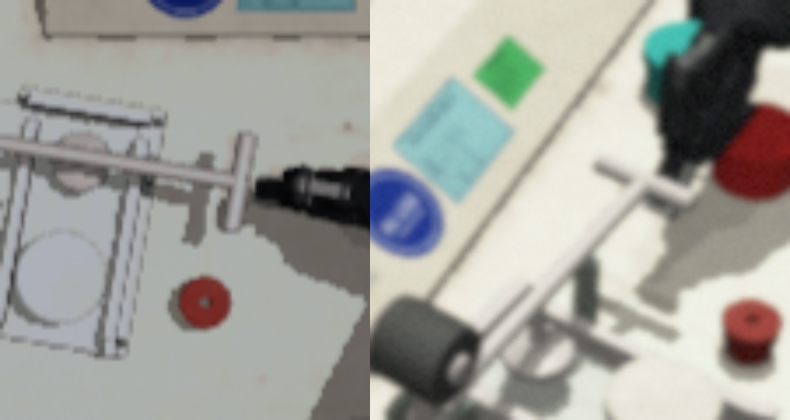

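The tip (top crop (258,188)) is just outside and below the handle (238,185), with nothing touched. I'll compute the arc.

```bash
cat > arc.py <<'E'
import numpy as np,sys,subprocess
A=[]
for al in map(float,sys.argv[2:]):
    b=.0928+al;H=np.array([100-216*np.cos(b),70+216*np.sin(b)]);ph=45-25*max(al,0)/1.2;p=np.radians(ph)
    d=np.array([np.sin(p),-np.cos(p)]);n=np.array([np.cos(p),np.sin(p)])
    t=H-21.5*n+float(sys.argv[1])*d;A+=[35,*t,ph]
subprocess.run(["python3","rel.py",*map(lambda v:f"{v:.2f}",A)])
E
python3 arc.py 25 -.04 0 .08 .16 .24 .32 .40 .48 .56
```

```text
clock 3.5 press tcp [  34.9 -132.5   54. ] F [-1.1  0.2 -0.5] toolz [ 0.001  0.707 -0.707] toolx [ 1.    -0.001  0.   ] w -0.0
q [ 0.63  0.72 -0.28  1.92 -0.77  0.89 -0.73]
[0.0, -9.8, 17.5] [0.0, -0.001, -0.0]
[0.0, -16.3, 11.9] [0.0, -0.001, -0.0]
[0.1, -29.3, 0.7] [-0.029, -0.001, -0.0]
[0.1, -43.1, -9.3] [-0.058, -0.001, -0.0]
[0.1, -57.7, -18.1] [-0.087, -0.001, -0.0]
[0.1, -72.8, -25.8] [-0.116, -0.001, -0.0]
[0.1, -88.5, -32.1] [-0.145, -0.001, -0.0]
[0.1, -104.6, -37.2] [-0.174, -0.001, -0.0]
[0.1, -121.1, -40.9] [-0.203, -0.001, -0.0]
```

jog_arm --pt "255 0 0 16 0 0 0" --pt "255 0 -10 17 0 0 0" --pt "255 0 -16 12 0 0 0" --pt "255 0 -29 1 -0.029 0 0" --pt "255 0 -43 -9 -0.058 0 0" --pt "255 0 -58 -18 -0.087 0 0" --pt "255 0 -73 -26 -0.116 0 0" --pt "255 0 -88 -32 -0.145 0 0" --pt "255 0 -105 -37 -0.174 0 0" --pt "255 0 -121 -41 -0.203 0 0"

```text
clock: 4.5
tcp_pos: [0.55, -0.0095, 0.1708]
ee_rot: [0.955, -0.083, 0.026, -0.285]
contact_force: [0.0, -0.1, -0.2]
width: -0.0001
grip_force: 0.4
```

```bash
python3 arc.py 25 .56 .64 .72 .80 .88 .96 1.04 1.12 1.20 1.25
python3 - <<'E'
from h import *
S=viewer.grab_frame("side")
b=cv2.resize(S["frame"][130:330,250:450],None,fx=2.5,fy=2.5)[:,:,::-1]
cv2.imwrite("pics/c3.png",b)
E
```

```text
clock 4.5 press tcp [ 35.4 -76.6 170.8] F [ 0.1 -0.1 -0.2] toolz [ 0.004  0.548 -0.836] toolx [ 1.    -0.002  0.003] w -0.0001
q [ 0.41  0.42 -0.22  1.94 -0.64  0.91 -1.11]
[-0.4, 0.6, 2.3] [0.002, -0.004, -0.001]
[-0.4, -15.2, -3.4] [-0.027, -0.004, -0.001]
[-0.4, -31.3, -7.8] [-0.056, -0.004, -0.001]
[-0.4, -47.8, -10.8] [-0.086, -0.004, -0.001]
[-0.4, -64.3, -12.5] [-0.115, -0.004, -0.001]
[-0.4, -81.0, -12.8] [-0.144, -0.004, -0.001]
[-0.4, -97.5, -11.8] [-0.173, -0.004, -0.001]
[-0.4, -113.9, -9.4] [-0.202, -0.004, -0.001]
[-0.4, -130.0, -5.7] [-0.231, -0.004, -0.001]
[-0.5, -139.9, -2.7] [-0.249, -0.004, -0.001]
```

View pics/c3.png

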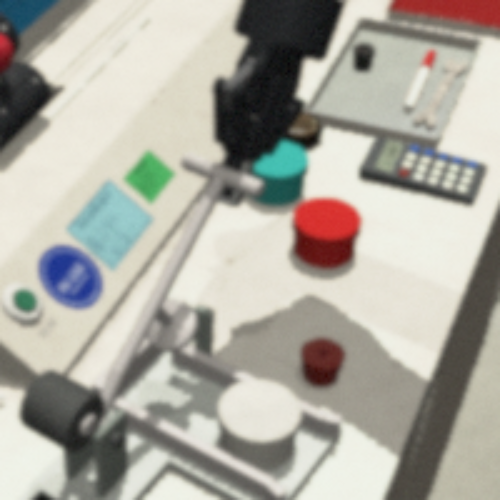

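The arm is rising: the handle is at crop (222,175) with the finger behind and below it. I'll keep following the arc.

jog_arm --pt "255 0 -15 -3 -0.027 -0.004 0" --pt "255 0 -31 -8 -0.056 -0.004 0" --pt "255 0 -48 -11 -0.086 -0.004 0" --pt "255 0 -64 -12 -0.115 -0.004 0" --pt "255 0 -81 -13 -0.144 -0.004 0" --pt "255 0 -97 -12 -0.173 -0.004 0" --pt "255 0 -114 -9 -0.202 -0.004 0" --pt "255 0 -130 -6 -0.231 -0.004 0" --pt "255 0 -140 -3 -0.249 -0.004 0" --pt "255 0 -140 -3 -0.249 -0.004 0"

```text
clock: 5.55
tcp_pos: [0.5693, 0.1074, 0.2496]
ee_rot: [0.983, -0.082, 0.013, -0.166]
contact_force: [0.2, 0.4, 0.2]
width: -0.0002
grip_force: 0.0
```

```bash
python3 - <<'E'
from h import *
S=viewer.grab_frame("side")
print([(d["point"],d["conf"]) for d in viewer.tip_of("side","handle")])
b=cv2.resize(S["frame"][80:380,150:450],None,fx=1.7,fy=1.7)[:,:,::-1]
cv2.imwrite("pics/c4.png",b)
E
python3 rel.py 35 -20 330 20
```

```text
[([282.0, 208.7], 0.58)]
clock 5.65 press tcp [ 34.6  39.  248.2] F [-0.5 -0.7  0.4] toolz [-0.003  0.327 -0.945] toolx [ 1.     0.001 -0.003] w 0.0
q [ 0.04  0.29 -0.19  1.84 -0.33  0.94 -1.69]
[0.0, 28.9, -96.6] [0.015, 0.003, -0.0]
```

View pics/c4.png

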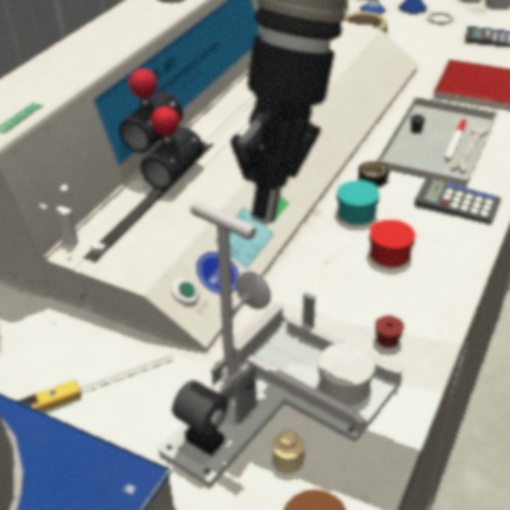

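The arm has swung over past the balance point (handle at crop (222,218), clear of the finger). I'll back away and line up behind the tin.

```bash
sed -i 's/R.from_euler("x",ph,degrees=True)/R.from_euler("y",ph,degrees=True)/' rel.py; python3 rel.py -102 0 230 6 -102 0 130 6 -102 0 25 6
```

```text
clock 5.65 press tcp [ 34.6  39.  248.2] F [-0.5 -0.7  0.4] toolz [-0.003  0.327 -0.945] toolx [ 1.     0.001 -0.003] w 0.0
q [ 0.04  0.29 -0.19  1.84 -0.33  0.94 -1.69]
[-136.6, 42.8, 4.9] [-0.333, 0.107, -0.017]
[-136.3, 75.5, 99.4] [-0.333, 0.107, -0.017]
[-136.0, 109.9, 198.6] [-0.333, 0.107, -0.017]
```

jog_arm --pt "255 -40 30 0 -0.1 0.03 0" --pt "255 -80 43 5 -0.2 0.06 0" --pt "255 -120 43 5 -0.333 0.107 -0.017" --pt "255 -137 43 5 -0.333 0.107 -0.017" --pt "255 -137 55 40 -0.333 0.107 -0.017" --pt "255 -137 65 70 -0.333 0.107 -0.017" --pt "255 -137 75 99 -0.333 0.107 -0.017" --pt "255 -137 75 99 -0.333 0.107 -0.017" --pt "255 -137 75 99 -0.333 0.107 -0.017" --pt "255 -137 75 99 -0.333 0.107 -0.017"

```text
clock: 6.65
tcp_pos: [0.4284, 0.0905, 0.1317]
ee_rot: [0.995, -0.086, 0.053, 0.004]
contact_force: [0.5, 1.2, 0.4]
width: -0.0
grip_force: 0.0
```

```bash
python3 rel.py -102 0 130 6 -102 0 25 6
python3 - <<'E'
from h import *
S=viewer.grab_frame("side");T=viewer.grab_frame("top")
a=cv2.resize(T["frame"][205:345,210:350],None,fx=2.8,fy=2.8)[:,:,::-1]
b=cv2.resize(S["frame"][170:370,200:400],None,fx=1.96,fy=1.96)[:,:,::-1]
cv2.imwrite("pics/c5.png",np.hstack([a[:392],b]))
E
```

```text
clock 6.65 press tcp [-101.5    1.1  131.7] F [0.3 1.3 0.4] toolz [ 0.106  0.001 -0.994] toolx [ 0.994 -0.001  0.106] w -0.0
q [-0.21  0.19 -0.2   2.25  0.16  0.62 -2.28]
[-0.7, 1.1, 1.7] [-0.001, -0.002, -0.001]
[-11.8, 1.2, 106.1] [-0.001, -0.002, -0.001]
```

View pics/c5.png

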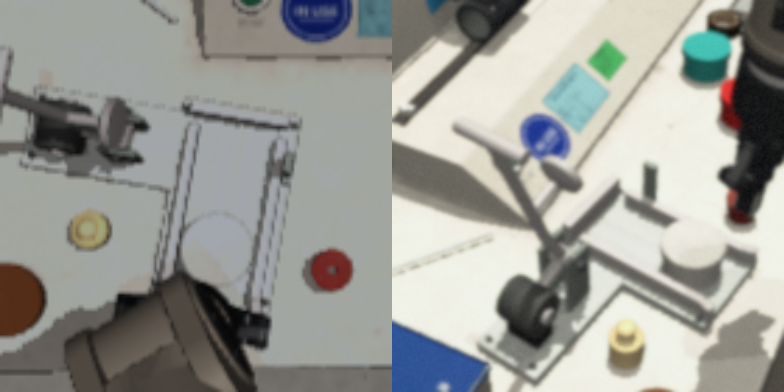

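The arm rests raised, leaning past upright (crop right (525,165)). The tin is untouched at crop (217,250). Descending behind it.

jog_arm --pt "255 -3 1 20 0 0 0" --pt "255 -5 1 45 0 0 0" --pt "255 -8 1 70 0 0 0" --pt "255 -10 1 90 0 0 0" --pt "255 -12 1 102 0 0 0" --pt "255 -12 1 106 0 0 0" --pt "255 -12 1 106 0 0 0" --pt "255 -12 1 106 0 0 0" --pt "255 -12 1 106 0 0 0" --pt "255 -12 1 106 0 0 0"

```text
clock: 7.75
tcp_pos: [0.4267, 0.09, 0.0243]
ee_rot: [0.995, -0.086, 0.053, 0.004]
contact_force: [-0.5, -0.0, 0.2]
width: -0.0001
grip_force: 0.0
```

```bash
python3 rel.py -95 0 25 6 -40 0 25 6  -18 0 25 6 -8 0 25 6
```

```text
clock 7.75 press tcp [-103.1    0.4   24.3] F [-0.5 -0.1  0.2] toolz [ 0.105  0.001 -0.994] toolx [0.994 0.    0.105] w -0.0001
q [-0.29  0.41 -0.12  2.33  0.32  0.33 -2.44]
[8.1, 0.4, 0.2] [-0.001, -0.001, 0.0]
[62.8, 0.4, 6.0] [-0.001, -0.001, 0.0]
[84.7, 0.4, 8.3] [-0.001, -0.001, 0.0]
[94.6, 0.4, 9.3] [-0.001, -0.001, 0.0]
```

jog_arm --pt "255 6 0 0.6 0 0 0" --pt "255 12 0 1.2 0 0 0" --pt "255 19 0 2 0 0 0" --pt "255 26 0 2.7 0 0 0" --pt "255 33 0 3.4 0 0 0" --pt "255 40 0 4 0 0 0" --pt "255 47 0 4.8 0 0 0" --pt "255 54 0 5.5 0 0 0" --pt "255 61 0 6.3 0 0 0" --pt "255 66 0 6.8 0 0 0"

```text
clock: 8.75
tcp_pos: [0.4924, 0.0785, 0.0238]
ee_rot: [0.995, -0.086, 0.052, 0.004]
contact_force: [0.4, 0.2, 0.0]
width: 0.0004
grip_force: 0.3
```

```bash
python3 rel.py -18 0 25 6 -8 0 25 6 -4 0 25 6
python3 - <<'E'
from h import *
S=viewer.grab_frame("side");T=viewer.grab_frame("top")
a=cv2.resize(T["frame"][205:345,210:350],None,fx=2.8,fy=2.8)[:,:,::-1]
b=cv2.resize(S["frame"][220:340,260:400],None,fx=2.8,fy=2.8)[:,:,::-1]
cv2.imwrite("pics/c6.png",np.hstack([a[:336],b]))
E
```

```text
clock 8.75 press tcp [-36.4   0.2  23.8] F [0.3 0.3 0. ] toolz [ 0.104  0.    -0.995] toolx [0.995 0.    0.104] w 0.0004
q [-0.2   0.48 -0.14  2.19  0.29  0.41 -2.33]
[18.4, 0.2, 0.7] [-0.0, 0.0, 0.0]
[28.4, 0.2, 1.7] [-0.0, 0.0, 0.0]
[32.4, 0.2, 2.2] [-0.0, 0.0, 0.0]
```

View pics/c6.png

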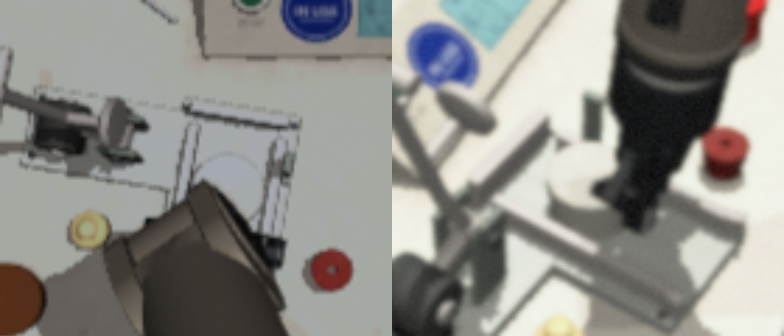

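The tin is upright and moving along the channel, now at crop left (228,190). I'll push slowly on towards the stop.

jog_arm --pt "255 4 0 0.4 0 0 0" --pt "255 8 0 0.6 0 0 0" --pt "255 12 0 0.8 0 0 0" --pt "255 15 0 1 0 0 0" --pt "255 17 0 1.1 0 0 0" --pt "255 19 0 1.2 0 0 0" --pt "255 21 0 1.3 0 0 0" --pt "255 22 0 1.4 0 0 0" --pt "255 23 0 1.5 0 0 0" --pt "255 24 0 1.5 0 0 0"

```text
clock: 9.85
tcp_pos: [0.5152, 0.0745, 0.0247]
ee_rot: [0.995, -0.086, 0.052, 0.004]
contact_force: [-1.1, 0.4, 0.4]
width: 0.0001
grip_force: 0.2
```

```bash
python3 rel.py -8 0 25 6
python3 - <<'E'
from h import *
V=(.5282,.072,-.172)
S=viewer.grab_frame("side");T=viewer.grab_frame("top")
for n,f in (("top",T),("side",S)):
    for d in viewer.tip_of(n,"tin_mid"):
        p=at_z(f,d["point"],.032)[:2]-V[:2];c,s=np.cos(V[2]),np.sin(V[2]);print(n,np.round(d["point"],1),round(d["conf"],2),(1e3*np.array([c*p[0]+s*p[1],-s*p[0]+c*p[1]])).round(1))
E
```

```text
clock 9.85 press tcp [-13.2   0.2  24.7] F [-1.2  0.2  0.4] toolz [ 0.104  0.    -0.995] toolx [0.995 0.    0.104] w 0.0001
q [-0.17  0.5  -0.15  2.14  0.29  0.43 -2.3 ]
[5.2, 0.2, 0.3] [-0.0, 0.0, 0.0]
top [392.3 280.5] 0.94 [  26.3 -258.7]
top [214.2 313.4] 0.58 [-127.1  175.4]
top [420.6 249.5] 0.56 [ 116.3 -319.1]
top [294.7 268. ] 0.5 [18.8 -7.8]
side [320.  284.5] 0.89 [27.   2.1]
side [337.5 390.2] 0.89 [-131.9  184.2]
side [381.6 222.6] 0.75 [  18.6 -248.3]
```

jog_arm --pt "255 1 0 0.1 0 0 0" --pt "255 2 0 0.1 0 0 0" --pt "255 3 0 0.2 0 0 0" --pt "255 4 0 0.2 0 0 0" --pt "255 5 0 0.2 0 0 0" --pt "255 5.5 0 0.2 0 0 0" --pt "255 6 0 0.3 0 0 0" --pt "255 6.5 0 0.3 0 0 0" --pt "255 7 0 0.3 0 0 0" --pt "255 7 0 0.3 0 0 0"

```text
clock: 11.05
tcp_pos: [0.5222, 0.0733, 0.0252]
ee_rot: [0.995, -0.086, 0.052, 0.004]
contact_force: [0.0, 0.3, 0.4]
width: -0.0
grip_force: 0.1
```

```bash
python3 rel.py
```

```text
clock 11.05 press tcp [-6.1  0.2 25.2] F [-0.   0.3  0.4] toolz [ 0.104  0.    -0.995] toolx [0.995 0.    0.104] w -0.0
q [-0.16  0.5  -0.15  2.12  0.28  0.44 -2.29]
```

Still no stop force, so I'll continue in 1 mm steps.

jog_arm --pt "255 1 0 0.1 0 0 0" --pt "255 2 0 0.2 0 0 0" --pt "255 3 0 0.3 0 0 0" --pt "255 3.5 0 0.3 0 0 0" --pt "255 4 0 0.4 0 0 0" --pt "255 4.5 0 0.4 0 0 0" --pt "255 5 0 0.5 0 0 0" --pt "255 5 0 0.5 0 0 0" --pt "255 5 0 0.5 0 0 0" --pt "255 5 0 0.5 0 0 0"

```text
clock: 12.05
tcp_pos: [0.5272, 0.0724, 0.0252]
ee_rot: [0.995, -0.086, 0.052, 0.004]
contact_force: [-0.8, -0.2, 0.5]
width: 0.0002
grip_force: 0.1
```

```bash
python3 rel.py
python3 - <<'E'
from h import *
S=viewer.grab_frame("side");T=viewer.grab_frame("top")
a=cv2.resize(T["frame"][225:325,250:350],None,fx=3.9,fy=3.9)[:,:,::-1]
b=cv2.resize(S["frame"][230:330,265:365],None,fx=3.9,fy=3.9)[:,:,::-1]
cv2.imwrite("pics/c7.png",np.hstack([a,b]))
print([np.round(d["point"],1) for d in viewer.tip_of("side","tin_mid")],[np.round(d["point"],1) for d in viewer.tip_of("side","nest")])
V=(.5282,.072,-.172);c,s=np.cos(V[2]),np.sin(V[2])
for x in (35,30,25): print(x,[proj(f,[V[0]+c*x/1e3,V[1]+s*x/1e3,.052]).round(1).tolist() for f in (T,S)])
E
```

```text
clock 12.05 press tcp [-1.1  0.2 25.2] F [-0.8 -0.3  0.5] toolz [ 0.104  0.    -0.995] toolx [0.995 0.    0.104] w 0.0002
q [-0.16  0.51 -0.16  2.11  0.28  0.45 -2.28]
[array([382.5, 221.7]), array([333.3, 389. ]), array([316.1, 281.8])] [array([318.4, 287.7]), array([248.2, 241.8])]
35 [[[292.4, 260.6]], [[317.4, 275.5]]]
30 [[[292.1, 262.6]], [[319.4, 276.5]]]
25 [[[291.8, 264.5]], [[321.4, 277.5]]]
```

View pics/c7.png

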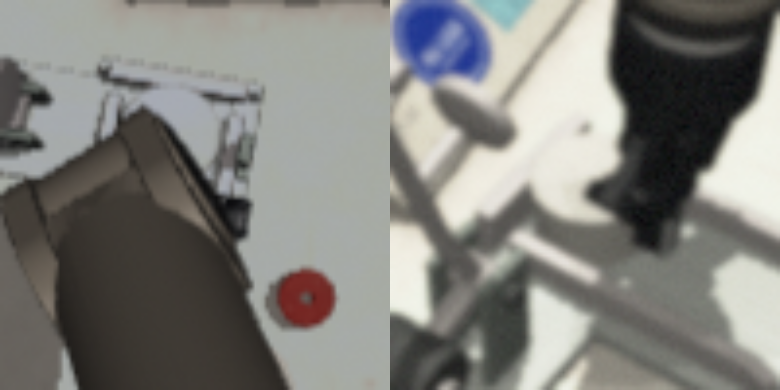

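The tin is almost at the stop (crop left (180,95), stop edge around (180,80)). Pushing on until the force rises.

jog_arm --pt "255 0.5 0 0.1 0 0 0" --pt "255 1 0 0.1 0 0 0" --pt "255 1.5 0 0.2 0 0 0" --pt "255 2 0 0.2 0 0 0" --pt "255 2.5 0 0.2 0 0 0" --pt "255 3 0 0.3 0 0 0" --pt "255 3 0 0.3 0 0 0" --pt "255 3 0 0.3 0 0 0" --pt "255 3 0 0.3 0 0 0" --pt "255 3 0 0.3 0 0 0"

```text
clock: 13.25
tcp_pos: [0.5279, 0.0721, 0.0247]
ee_rot: [0.995, -0.085, 0.05, 0.005]
contact_force: [-7.2, 1.2, 4.1]
width: -0.0002
grip_force: 3.6
```

```bash
python3 rel.py
```

```text
clock 13.25 press tcp [-0.3  0.1 24.7] F [-7.3 -0.   4.1] toolz [ 0.101 -0.001 -0.995] toolx [0.995 0.001 0.101] w -0.0002
q [-0.15  0.51 -0.16  2.11  0.28  0.45 -2.28]
```

At the stop: 7 N, and the TCP has stalled. I'll back off straight, then rise.

jog_arm --pt "255 -3 0 -0.3 0 0 0" --pt "255 -8 0 -0.8 0 0 0" --pt "255 -20 0 -2 0 0 0" --pt "255 -40 0 -4 0 0 0" --pt "255 -60 0 -6 0 0 0" --pt "255 -65 0 -40 0 0 0" --pt "255 -65 0 -80 0 0 0" --pt "255 -65 0 -120 0 0 0" --pt "255 -65 0 -150 0 0 0" --pt "255 -65 0 -150 0 0 0"

```text
clock: 14.25
tcp_pos: [0.4528, 0.0864, 0.1716]
ee_rot: [0.995, -0.086, 0.056, 0.003]
contact_force: [-0.2, 1.0, 0.2]
width: -0.0003
grip_force: 0.0
```

```bash
python3 rel.py
python3 - <<'E'
from h import *
S=viewer.grab_frame("side");T=viewer.grab_frame("top")
a=cv2.resize(T["frame"][205:345,190:350],None,fx=2.5,fy=2.5)[:,:,::-1]
b=cv2.resize(S["frame"][190:360,210:360],None,fx=2.06,fy=2.06)[:,:,::-1]
cv2.imwrite("pics/c8.png",np.hstack([a,b[:350]]))
V=(.5282,.072,-.172);c,s=np.cos(V[2]),np.sin(V[2])
for n,f in (("top",T),("side",S)):
    for d in viewer.tip_of(n,"tin_mid"):
        p=at_z(f,d["point"],.032)[:2]-V[:2];print(n,np.round(d["point"],1),round(d["conf"],2),(1e3*np.array([c*p[0]+s*p[1],-s*p[0]+c*p[1]])).round(1))
E
```

```text
clock 14.25 press tcp [-76.8   1.3 171.6] F [-0.3  0.9  0.2] toolz [ 0.112  0.004 -0.994] toolx [ 0.994 -0.     0.112] w -0.0003
q [-0.14  0.16 -0.24  2.17  0.14  0.72 -2.22]
top [392.1 282.8] 0.88 [  20.4 -259. ]
top [210.3 312.6] 0.84 [-126.7  185.6]
top [292.8 262.9] 0.73 [31.  -0.9]
top [418.1 248.6] 0.58 [ 117.6 -312.5]
side [333.5 391. ] 0.71 [-127.2  189.2]
side [359.2 200.3] 0.65 [ 108.6 -295.8]
side [314.6 278.2] 0.58 [46.4 -6.3]
side [382.7 220.7] 0.4 [  19.9 -256.2]
```

View pics/c8.png

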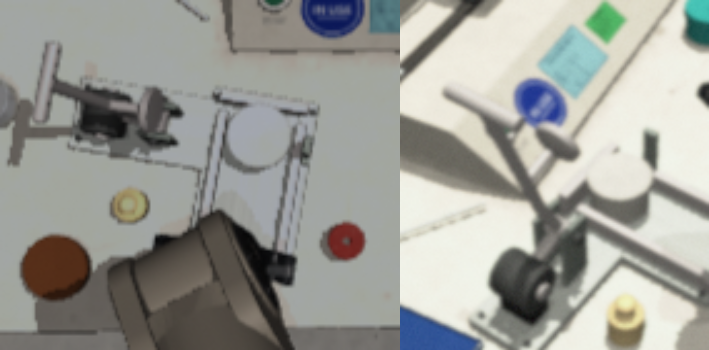

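The tin sits upright against the stop (crop left (257,137)), the arm is raised (handle at (48,80)), the robot is clear and the bystanders look unmoved. Handing in.

```bash
python3 -c "
from cell import ticket
print(ticket.sign_off())"
```

```text
the job is handed in; nothing more can be done
None
```

I raised the press arm until it stayed up by itself, pushed the tin home against the back stop without lifting or tipping it, and handed the job in at about 14 s; no verdict came back.

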